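# Tip a blank into the drill jig and fold the drill plate over it

### The job

Load the drill jig by pushing only, without gripping or lifting anything: tip the aluminium blank that stands on end in the jig's channel over towards the end stop so that it lies flat in the channel, and push it along until it is fully home against the stop. Then push the hinged drill plate over from behind so that it folds down flat on the blank. Leave the other things on the bench where they are, and finish clear of everything.

Things in the scene. Friction and masses are not known exactly. Their poses are not given: they have to be found in the camera images.
- jig: Drill jig fixed to the bench: dark steel bed plate 320 x 120 x 12 mm with a 58 mm wide channel along it. Origin: centre of the plate's underside, on the bench; x along the channel from its open end (where the blank stands) to the stop and hinge, y across, z up. Guide rails x = -140 to +75 mm, tops 30 mm above the bench, upper 9 mm flared outward. Hinge lugs at x = +100, y = +-34 mm, 66 mm high.
- jig_stop (a point): Middle of the end stop's face that the blank comes to rest against (x = +75 mm, y = 0, 30 mm above the bench in the jig's frame). The stop is 13 mm thick, its top 42 mm above the bench.
- blank: Loose aluminium block 36 x 50 x 110 mm with dark round counterbores, 0.38 to 0.63 kg. Starts on end on the channel floor (12 mm above the bench), its near face 140 to 185 mm from the stop. Origin: centre of its foot; z along its length (up at the start), x across its thickness, towards the stop at the start. Pushed over it turns on its lower front edge and drops flat, 36 mm high, 30 mm or more short of the stop.
- blank_center (a point): Centre of the blank. Axes as the blank's.
- blank_head (a point): Centre of the blank's upper end face, 110 mm from its foot; when it is tipped over this is the end that faces the stop. Axes as the blank's.
- blank_toe (a point): Middle of the lower edge on which the blank tips (on the foot, on the side towards the stop); it stays on the channel floor, 12 mm above the bench, throughout.
- leaf (a joint): Hinged drill plate's angle, rad: 0 level, folded down (underside 48 mm above the bench, on a lying blank), 1.57 upright, 2.0 its limit. Starts leaning back, away from the channel, at 1.75 to 2.0; pushed well past upright it falls shut by itself. Steel, 8 mm thick, 50 mm wide, 0.25 kg, two brass bushes. Hinge axis across the jig at its x = +100 mm, 53 mm above the bench; the plate reaches 84 mm from it.
- leaf_edge (a point): Middle of the drill plate's free edge, 84 mm from the hinge axis.
- wrench: Open wrench 160 mm long lying beside the jig, leave alone. Origin: its underside.
- offcut: Shorter aluminium offcut 85 x 50 x 36 mm lying flat on the bench beside the jig, leave alone. Origin: centre of its underside.
- bush: Steel ring 40 mm across, 25 mm high, standing beside the jig, leave alone. Origin: centre of its underside.
- oil: Grey oil bottle 64 mm across, 160 mm tall, off to one side, leave alone. Origin: centre of its underside.
- dish: Steel parts dish 110 mm across, 30 mm high, off to one side, leave alone. Origin: centre of its underside.
- hammer: Hammer lying off to the left, leave alone. Origin: its underside.
- brush: Chip brush lying off to the right, leave alone. Origin: its underside.
Things that resemble listed ones, but are neither listed nor needed, are in the scene too. Leave any red or yellow look-alike of the blank alone.

How it is judged:
On the way, in this order (a step that is already met when the one before it is completed fails the run):
1. the blank is tipped over and lies flat in the channel, home against the end stop (angle between blank's own z axis and vertical between 1.5 and 1.64 rad and x of blank_head in the frame of jig between 0.071 and 0.08 m and z of blank_center in the frame of jig between 0.026 and 0.034 m and y of blank_center in the frame of jig between -0.008 and 0.008 m), for 0.2 s.
2. the drill plate is folded down on the blank (value of joint leaf below 0.08 rad), for 0.2 s.
At the end, for the whole second after the job is handed in: The blank lies flat in the channel (within 0.07 rad), head end within 4 mm of the stop and centred within 8 mm; the drill plate lies folded down on it (joint under 0.08 rad); both at rest, the bystanders where they were (all of step 1 and value of joint leaf below 0.08 rad and velocity of joint leaf below 0.05 rad/s and linear speed of blank below 0.01 m/s); the robot touches nothing.
It fails at once if the blank is lifted (the edge it tips on more than 15 mm off the channel floor, or its centre higher than tipping takes it) (height (world z) of blank_toe above 0.027 m or height (world z) of blank_center above 0.085 m).
It fails at once if another thing on the bench is moved more than 30 mm (distance of any of wrench, offcut, bush, oil, dish, hammer, brush from where it was at the start of the episode above 0.03 m).
It also fails if it takes over 50 s, if anything falls off the work surface, if the arm or the gripper's body presses on something with over 40 N, if the wrist force passes 120 N, or if a joint passes its speed limit or range.

### The arm

A 6-joint arm with a two-finger parallel gripper is mounted at the origin on the work surface. World frame = base frame: x ahead of the robot, y to its left, z up, the work surface at z = 0. Lengths are in m, angles in rad, forces in N, time in s.
With the tool pointing down it reaches from about 0.325 to 0.75 m from the base axis. Payload 7.6 kg.
Tool frame: the origin (TCP) lies midway between the tips of the shut fingers; the grasp point (between the pads) lies 19 mm behind it; z points along the fingers, y is the line along which they close (so a half turn about z gives the same grasp; the last joint's range is limited). The gripper opens to 85 mm and grips with 20 to 120 N. Pads are 22 mm wide; open, the fingers measure 114 mm over their backs; the gripper's body (76 mm by 85 mm) begins 54 mm behind the grasp point. The pads swing forward as they close: fully open they stand 13 mm farther back than shut.
Start: joints at [1.183, 0.052, 1.401, -0, 1.689, -0.07], TCP at [0.164, 0.499, 0.231] pointing down, gripper open.
Joint ranges: [-2.9, 2.9], [-0.91, 2.17], [0.12, 2.37], [-1.06, 4.2], [0.26, 2.73], [-2.93, 2.93]. Speed limits (rad/s): [2.57, 2.57, 3.01, 3.14, 3.14, 3.14].

### API

Orientations are given as a rotation vector (axis times angle).
In Python, from plant import ctrl, kin, cams, job_done gives the robot as it stands. The module is installed in compiled form; this text tells all that it offers. Calls block until the motion is done:
- ctrl.move_pose(position, orientation): joint-space move of the TCP to a pose.
- ctrl.move_straight(position, ori=None, feed=0.15): straight line of the TCP; ori=None keeps the orientation; feed is the mean speed in m/s.
- ctrl.move_joints(angles): joint-space move.
- ctrl.grip(opening): opening from 0.0 (shut) to 1.0 (fully open); the grip force is fixed at half the most; returns when the fingers have stopped.
- ctrl.dwell(seconds).
- kin.ik(position, orientation): joint angles nearest the present ones, or None.
- ctrl.sense(): the state.
- cams.snapshot(name): name is "side" or "top" or "wrist"; returns the picture (384x512x3 uint8, blue, green, red); there is no depth.
- cams.camera_params(name): a dict with "intrinsics" (3x3 intrinsics, pixels), "origin" and "attitude" of the camera in the world. Camera axes: x right, y down, z forward; pixel columns grow to the right and rows downward; lengths in m; the calibration is good to about 2 mm. A picture is of the moment at which its call begins: read the wrist's pose just before it. camera_params takes no time and is no camera call; for the wrist camera it gives the pose at the moment of the call.
A pose or a line that the arm cannot do raises ctrl.MotionError and nothing moves.
- job_done(): hands the job in; it is judged then, once.
The state is a dict: "time_s": time; "qpos": joint angles; "qd": joint speeds; "effort": joint torques, N m; "eef_pos": TCP position; "eef_rot": TCP orientation; "contact_force": force on the tool from outside, world axes, zero at the start; "ft_torque": the same for the moment, N m; "grip_width": opening from 0.0 (shut) to 1.0 (fully open); "grasp_force": force on a finger pad.
Only numpy, scipy, OpenCV 4.12 (cv2) and the standard library are available. Lean on these libraries where they do the work, as an engineer would, in place of code of your own. Each camera call takes 0.05 s, during which the arm holds its last target. There are 200 camera calls.

## Working session

There is one attempt and no reset: what is moved stays moved. The work goes in short steps, each a Python script; the robot and the scene stay as the last script left them, time stands still between calls to the robot, and variables do not carry over. Pictures are saved under pics/ and viewed, at most 10 in all, crops included, and the job is handed in when it is done.

```bash
mkdir -p pics; python3 - <<'E'
from plant import ctrl,cams
import cv2
for n in("top","side"):
    im=cams.snapshot(n);cv2.imwrite(f"pics/{n}0.png",im)
    p=cams.camera_params(n);print(n,p)
print(ctrl.sense())
E
```

```text
top {'intrinsics': array([[366.80394034,   0.        , 252.86893593],
       [  0.        , 366.80394034, 188.10142314],
       [  0.        ,   0.        ,   1.        ]]), 'origin': array([0.2669325 , 0.00556602, 1.19801085]), 'attitude': array([-2.0674678 ,  2.1647684 , -0.21687583])}
side {'intrinsics': array([[370.53376456,   0.        , 257.57405664],
       [  0.        , 370.53376456, 193.71436809],
       [  0.        ,   0.        ,   1.        ]]), 'origin': array([ 0.40098975, -0.65927622,  0.8097957 ]), 'attitude': array([-2.3834525 ,  0.18827196, -0.06132997])}
{'time_s': 0.1, 'qpos': array([ 1.18269001e+00,  5.27866823e-02,  1.40156432e+00, -1.44804941e-05,
        1.68860638e+00, -7.02889997e-02]), 'qd': array([-0.00101441, -0.002828  , -0.00205696, -0.00088628, -0.00090753,
       -0.0002339 ]), 'effort': array([ 1.24054623e-03, -3.82582104e+01, -3.60984778e+01,  2.66813481e-05,
        4.76388261e-03,  3.64099390e-05]), 'eef_pos': array([0.16394067, 0.49848273, 0.23057962]), 'eef_rot': array([-4.97083518e-01, -3.10171693e+00,  2.09259041e-03]), 'contact_force': array([-0.03462608,  0.02347093, -0.47350568]), 'ft_torque': array([0.00722821, 0.00031909, 0.01286771]), 'grasp_force': 0.0, 'grip_width': 0.9983197064249386}
```

View pics/top0.png

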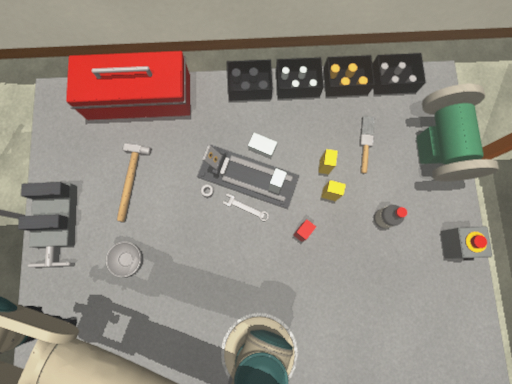

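View pics/side0.png

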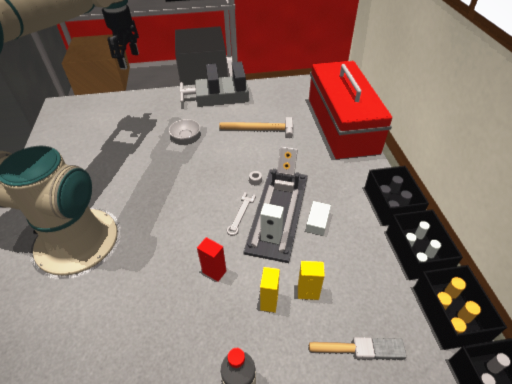

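The top view shows the jig at about (200–298, 148–205). Its hinge is at the left (213,160) and the blank stands at the right (278,178). Red and yellow look-alikes are at (305,230), (330,158) and (336,190). I'll enlarge both views to pick out points.

```bash
python3 - <<'E'
import cv2
a=cv2.imread("pics/top0.png")[138:213,190:310];cv2.imwrite("pics/topc.png",cv2.resize(a,None,fx=6.5,fy=6.5,interpolation=cv2.INTER_CUBIC))
a=cv2.imread("pics/side0.png")[140:265,230:340];cv2.imwrite("pics/sidec.png",cv2.resize(a,None,fx=4.8,fy=4.8,interpolation=cv2.INTER_CUBIC))
E
```

```text
(no output)
```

View pics/topc.png

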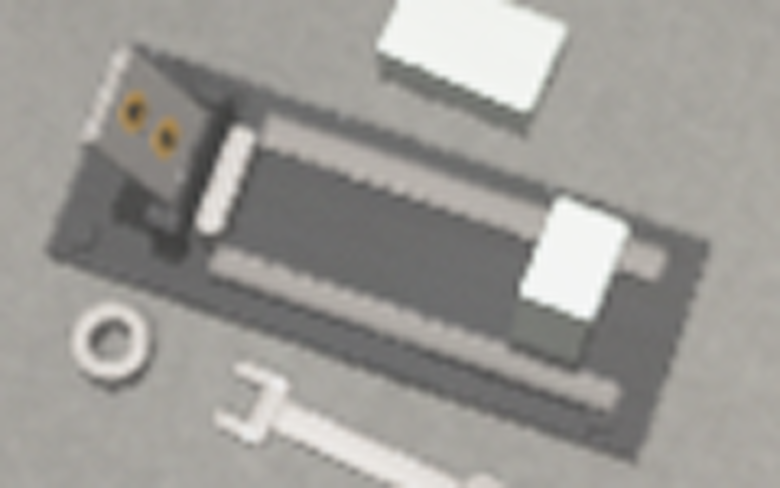

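View pics/sidec.png

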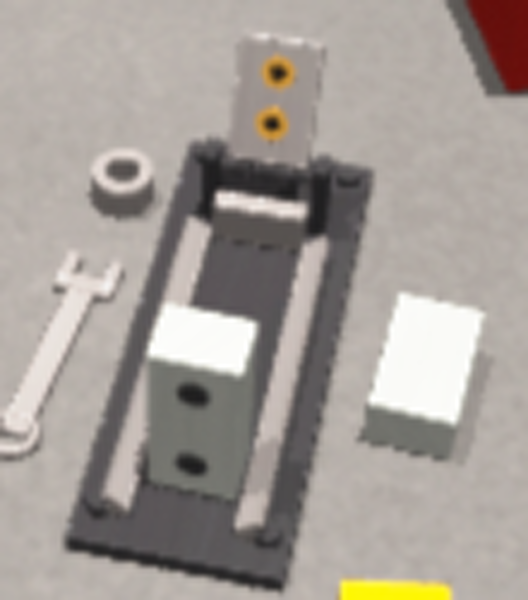

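The top crop shows the plate corners at (710,243), (635,460), (48,255) and (133,45), and the blank's top at (562,195), (628,228), (590,322) and (520,297). The leaf edge runs from (127,48) to (85,138). The side crop shows the same points, so I'll cast rays from both.

```bash
cat > h.py <<'E'
import numpy as np,cv2
from plant import ctrl,kin,cams,job_done
from scipy.spatial.transform import Rotation as R
OFF={"top":(6.5,190,138),"side":(4.8,230,140)}
def ray(n,uv):
    p=cams.camera_params(n);s,x,y=OFF[n];uv=(np.array(uv,float)+.5)/s-.5+[x,y]
    d=R.from_rotvec(p["attitude"]).as_matrix()@np.linalg.solve(p["intrinsics"],np.r_[uv,1]);return p["origin"],d
def hit(n,uv,z):
    o,d=ray(n,uv);return o+d*(z-o[2])/d[2]
def tri(a,b):
    (o,d),(p,e)=ray("top",a),ray("side",b)
    t=np.linalg.lstsq(np.c_[d,-e],p-o,rcond=None)[0];x,y=o+d*t[0],p+e*t[1];return (x+y)/2,np.linalg.norm(x-y)
E
python3 - <<'E'
from h import *
from numpy import *
set_printoptions(precision=4,suppress=True)
# jig-frame corners: open/left... +x to hinge(+Y world), +y jig = -X world side
loc=array([[-.16,-.06],[-.16,.06],[.16,.06],[.16,-.06]])
T=[(710,243),(635,460),(48,255),(133,45)];S=[(285,580),(68,545),(197,145),(372,172)]
P=[]
for n,c in(("top",T),("side",S)):
    w=array([hit(n,u,.012)[:2] for u in c]);print(n,w.ravel(), [linalg.norm(w[i]-w[i-1]) for i in range(4)]);P.append(w)
for w in P+[(P[0]+P[1])/2]:
    c=w.mean(0);q=w-c
    z=(q@[1,1j])@conj(loc@[1,1j]); z2=(q@[1,1j])@conj((loc*[1,-1])@[1,1j])
    a=angle(z);print("jig",c,a,abs(z),abs(z2))
c0,a0=c,a
ex=array([cos(a),sin(a)]);ey=array([-sin(a),cos(a)])
J=lambda p:array([(p[:2]-c0)@ex,(p[:2]-c0)@ey,p[2]])
for n,cc in(("top",[(562,195),(628,228),(590,322),(520,297)]),("side",[(170,305),(258,322),(242,378),(147,352)])):
    w=array([J(hit(n,u,.122)) for u in cc]);print("blank",n,w[:,:2].ravel(),w.mean(0))
for a,b in(((127,48),(325,42)),((85,138),(245,35))):
    p,e=tri(a,b);print("leaf edge",p,J(p),e)
for n,u in(("top",(225,180)),("side",(262,203))):print("stop top",J(hit(n,u,.042)))
E
```

```text
top [ 0.5464 -0.1579  0.4364 -0.1124  0.5558  0.1804  0.666   0.1345] [np.float64(0.31591942024276387), np.float64(0.11905521217793012), np.float64(0.31619182927272776), np.float64(0.11943319781155907)]
side [ 0.5507 -0.1616  0.441  -0.1217  0.5641  0.1733  0.6705  0.1301] [np.float64(0.31535737240575673), np.float64(0.11675072454619395), np.float64(0.3196883180916009), np.float64(0.1148468786841113)]
jig [0.5512 0.0111] 1.182433039716199 0.1154468592964208 0.08682877657923674
jig [0.5566 0.005 ] 1.1814806158091795 0.1154964787958778 0.08771856656792769
jig [0.5539 0.0081] 1.181956725445815 0.11547165595294319 0.08727264541475084
blank top [-0.0801 -0.025  -0.1141 -0.0203 -0.1119  0.0278 -0.0776  0.0275] [-0.0959  0.0025  0.122 ]
blank side [-0.0789  0.0189 -0.0801 -0.0276 -0.1182 -0.0267 -0.1124  0.0232] [-0.0974 -0.003   0.122 ]Traceback (most recent call last):
  File "<stdin>", line 20, in <module>
    m = greater_equal.outer(arange(N, dtype=_min_int(0, N)),
                                            ~~~~~~~~^^^^^^
    if high <= i1.max and low >= i1.min:
       ^^^^^^^^^^^^^^
TypeError: '<=' not supported between instances of 'tuple' and 'int'
```

```bash
cat >> h.py <<'E'
C=np.array([.5539,.0081]);A=1.182
ex=np.array([np.cos(A),np.sin(A)]);ey=np.array([-ex[1],ex[0]])
def W(x,y,z): return np.r_[C+x*ex+y*ey,z]
def J(p): d=np.array(p[:2])-C;return np.round([d@ex,d@ey,p[2]],4)
def ori(s):
    z=np.array([0,0,-1.]);y=s*np.r_[ey,0];return R.from_matrix(np.c_[np.cross(y,z),y,z]).as_rotvec()
def st():
    s=ctrl.sense();f=s["contact_force"];return round(s["time_s"],2),J(s["eef_pos"]),np.round([f[:2]@ex,f[:2]@ey,f[2]],1)
E
python3 - <<'E'
from h import *
for a,b in(((127,48),(325,42)),((85,138),(245,35))):
    p,e=tri(a,b);print("leaf edge",J(p),e)
for n,u in(("top",(225,180)),("side",(262,203))):print("stop top",J(hit(n,u,.042)))
for s in(1,-1):print(s,[kin.ik(W(x,0,z),ori(s)) for x,z in((-.16,.3),(.19,.11))])
ctrl.grip(0)
s=min((1,-1),key=lambda s:abs(kin.ik(W(-.16,0,.3),ori(s))[5]));print("s",s)
ctrl.move_pose(W(-.17,0,.28),ori(s))
print(st())
cv2.imwrite("pics/w1.png",cams.snapshot("wrist"));print(cams.camera_params("wrist"))
E
```

```text
leaf edge [ 0.1358 -0.0241  0.1295] 0.00482358288837412
leaf edge [0.1393 0.0232 0.1238] 0.0024370718223319906
stop top [0.0838 0.0029 0.042 ]
stop top [ 0.084  -0.0023  0.042 ]
1 [None, array([ 2.29201088e-01,  4.73357458e-01,  1.14586759e+00, -4.44089210e-16,
        1.52236760e+00, -2.52359524e+00])]
-1 [array([-3.48512971e-01,  1.22353032e-02,  1.30608864e+00, -4.44089210e-16,
        1.82326871e+00,  4.02833561e-02]), array([ 2.29201088e-01,  4.73357458e-01,  1.14586759e+00, -8.88178420e-16,
        1.52236760e+00,  6.17997415e-01])]Traceback (most recent call last):
  File "<stdin>", line 7, in <module>
  File "<stdin>", line 7, in <lambda>
TypeError: 'NoneType' object is not subscriptable
```

```bash
python3 - <<'E'
from h import *
O=ori(-1)
ctrl.move_pose(W(-.17,0,.25),O); ctrl.move_straight(W(-.165,0,.105),feed=.12)
print(st())
for x in np.arange(-.155,-.06,.006):
    ctrl.move_straight(W(x,0,.105),feed=.06);q=st();print(*q)
    if abs(q[2][0])>25:break
ctrl.dwell(.3);cv2.imwrite("pics/s2.png",cams.snapshot("side")[140:265,230:340].repeat(4,0).repeat(4,1))
E
```

```text
(4.79, array([-0.165 , -0.0005,  0.1059]), array([-0.6,  0.1, -0.2]))
5.11 [-1.545e-01 -1.000e-04  1.052e-01] [-0.6 -0.3 -0.1]
5.36 [-0.1487  0.      0.105 ] [-0.1  0.1 -0.1]
5.61 [-0.1427  0.      0.105 ] [-0.4  0.  -0.8]
5.86 [-0.1367  0.      0.105 ] [ 0.3 -0.7 -0.5]
6.11 [-0.1307  0.      0.105 ] [ 0.3  0.1 -0.3]
6.36 [-1.248e-01  1.000e-04  1.049e-01] [-1.3  0.7 -0.5]
6.61 [-0.1187  0.      0.105 ] [-0.8 -0.6 -0.5]
6.86 [-0.1126  0.      0.105 ] [-0.7 -0.3 -0.7]
7.11 [-0.1066  0.      0.105 ] [-0.1 -0.6 -1. ]
7.36 [-0.1006  0.      0.105 ] [-0.4  0.4  0.1]
7.61 [-0.0947  0.      0.105 ] [ 0.1 -0.2  0.6]
7.86 [-0.0887  0.      0.105 ] [-0.8 -0.1 -0. ]
8.11 [-0.0827  0.      0.105 ] [-0.7  0.7  0.3]
8.36 [-0.0767 -0.      0.105 ] [-0.6  0.2 -0.5]
8.61 [-0.0707  0.      0.105 ] [ 1.  -0.2  0.2]
8.86 [-0.0647  0.      0.105 ] [-1.   0.1 -1.2]
```

View pics/s2.png

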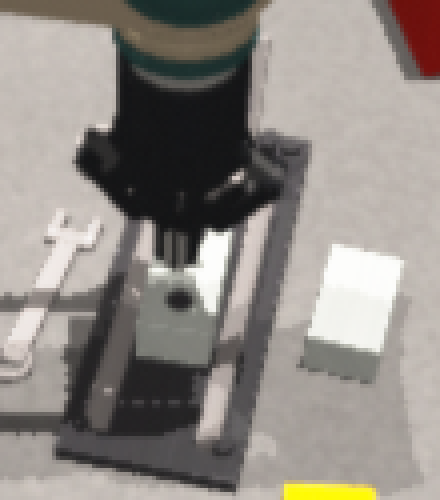

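The blank lies flat in the channel, foot towards the camera at about (175,345). The fingers are above it. Next I back off, lower and push it home.

```bash
python3 - <<'E'
from h import *
ctrl.move_straight(W(-.135,0,.105),feed=.12);ctrl.move_straight(W(-.135,0,.027),feed=.1)
print(st())
ctrl.move_straight(W(-.085,0,.027),feed=.08);print(st())
for x in np.arange(-.082,-.025,.003):
    ctrl.move_straight(W(x,0,.027),feed=.03);q=st();print(*q)
    if q[2][0]<-14:break
ctrl.dwell(.2);print(st())
E
```

```text
(10.88, array([-0.1349, -0.0005,  0.0277]), array([-0.2, -0.3, -0.1]))
(11.65, array([-0.0849,  0.0001,  0.0269]), array([-0.3, -0.5, -0.2]))
11.9 [-0.0821  0.      0.0269] [ 0.2 -0.  -0.7]
12.15 [-0.079   0.0001  0.0269] [-1.8  0.1 -1.9]
12.4 [-0.0757  0.0001  0.027 ] [-1.   0.1 -1.3]
12.65 [-0.0726 -0.      0.027 ] [-0.4 -0.2 -0.6]
12.9 [-0.0697 -0.      0.0271] [-0.2  0.3 -0.5]
13.15 [-0.0667 -0.0001  0.0271] [-1.5  0.5 -0.2]
13.4 [-0.0637 -0.      0.0271] [-1.4 -0.2 -0.2]
13.65 [-0.0607 -0.      0.027 ] [-0.1  0.   1. ]
13.9 [-0.0577 -0.      0.027 ] [-1.3 -0.4  0.5]
14.15 [-0.0547 -0.      0.027 ] [-1.3 -0.5  1. ]
14.4 [-0.0517 -0.      0.027 ] [-1.5 -1.   0.5]
14.65 [-0.0488 -0.      0.027 ] [-0.9  0.2  0.6]
14.9 [-0.0458 -0.      0.027 ] [-1.9 -0.2  1.9]
15.15 [-0.0445 -0.      0.0271] [-10.    0.5   3.4]
15.4 [-0.0444 -0.      0.0271] [-23.2   2.8   7.2]
(15.6, array([-0.0444, -0.    ,  0.0271]), array([-22.5,   3.3,   7.5]))
```

```bash
python3 - <<'E'
from h import *
ctrl.move_straight(W(-.08,0,.027),feed=.06);ctrl.move_straight(W(-.1,0,.24),feed=.15)
im=cams.snapshot("side")[140:265,230:340];im=cv2.resize(im,None,fx=4.8,fy=4.8,interpolation=cv2.INTER_CUBIC)
ctrl.move_straight(W(.2,0,.24),feed=.15)
im2=cv2.resize(cams.snapshot("side")[140:265,230:340],None,fx=3,fy=4.8,interpolation=cv2.INTER_CUBIC)
cv2.imwrite("pics/s3.png",cv2.resize(np.hstack([im2,im[:,:450]]),(780,600)))
print(st())
E
```

```text
(20.24, array([ 1.995e-01, -2.000e-04,  2.402e-01]), array([-0.6,  0.3,  0.4]))
```

View pics/s3.png

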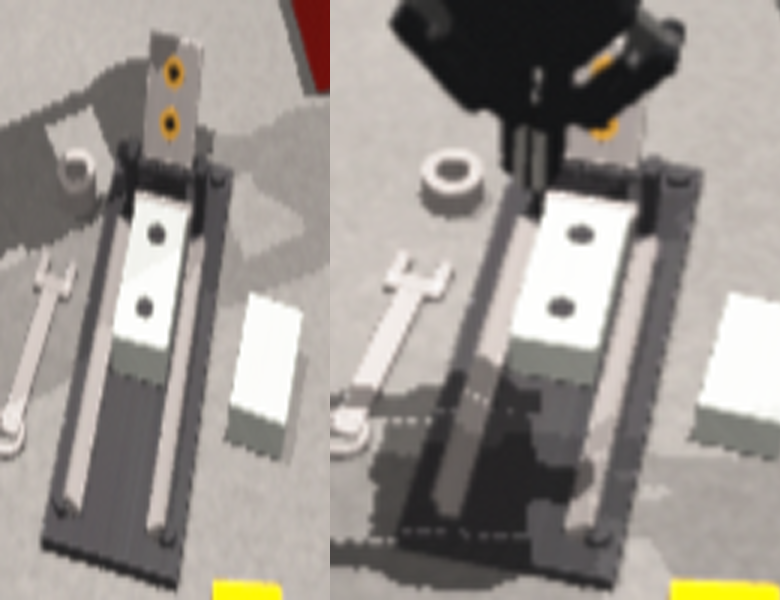

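The left half shows the blank flat at (150,270) and home against the stop, with the leaf still leaning back at (170,95). I'll push the leaf over from behind.

```bash
python3 - <<'E'
from h import *
ctrl.move_straight(W(.2,0,.112),feed=.12);print(st())
ctrl.move_straight(W(.155,0,.112),feed=.08);print(st())
for x in np.arange(.147,.05,-.008):
    ctrl.move_straight(W(x,0,.112),feed=.06);q=st();print(*q)
    if abs(q[2][0])>20:break
ctrl.dwell(.4)
ctrl.move_straight(W(.06,0,.24),feed=.12)
ctrl.move_pose(W(-.2,-.0,.32),ori(-1));ctrl.dwell(.3)
im=cv2.resize(cams.snapshot("side")[140:265,230:340],None,fx=3.5,fy=4.8,interpolation=cv2.INTER_CUBIC)
im2=cv2.resize(cams.snapshot("top")[138:213,190:310],(415,600))
cv2.imwrite("pics/s4.png",np.hstack([im,im2])[:,:800]);print(st())
E
```

```text
(21.46, array([ 0.2003, -0.0004,  0.1132]), array([ 0.4,  0.5, -0.4]))
(22.17, array([ 1.552e-01, -1.000e-04,  1.122e-01]), array([-0.2, -0.4,  0. ]))
22.45 [0.1469 0.     0.112 ] [ 0.2  0.7 -0.4]
22.73 [ 1.385e-01 -1.000e-04  1.120e-01] [-0.9  0.2  0.1]
23.02 [ 1.305e-01 -1.000e-04  1.120e-01] [ 0.2 -0.  -0.8]
23.3 [ 0.1226 -0.      0.112 ] [ 0.3 -0.   0.2]
23.58 [ 1.146e-01 -1.000e-04  1.120e-01] [ 0.3 -0.  -0.2]
23.87 [ 1.066e-01 -1.000e-04  1.120e-01] [-0.6  0.1  0.6]
24.15 [ 0.0986 -0.      0.112 ] [ 0.2  0.2 -0.1]
24.43 [ 9.07e-02 -1.00e-04  1.12e-01] [ 0.2 -1.   0.5]
24.72 [ 8.26e-02 -1.00e-04  1.12e-01] [-0.2 -0.6  0.2]
25.0 [ 7.460e-02 -1.000e-04  1.121e-01] [-0.2  0.9  0.6]
25.28 [ 0.0667 -0.      0.112 ] [-0.4 -0.4  0. ]
25.57 [ 5.860e-02 -1.000e-04  1.121e-01] [ 0.   0.3 -0.3]
25.85 [ 0.0506 -0.      0.112 ] [-0.1  0.4 -0.1]
(28.93, array([-0.1996, -0.    ,  0.3198]), array([-0.3, -0.3,  0.5]))
```

View pics/s4.png

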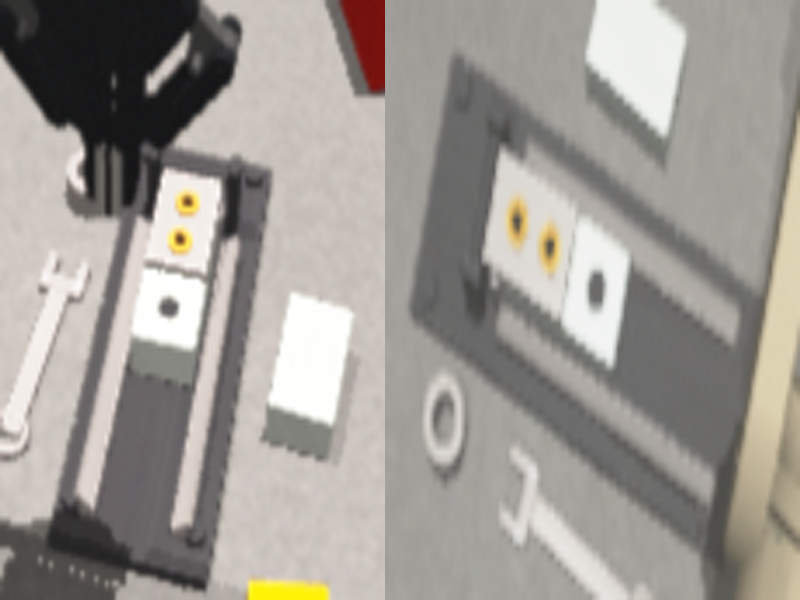

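The leaf lies flat on the blank at (180,220) in the side half and (535,235) in the top half. The blank is still home, the bystanders haven't moved and the arm is clear.

```bash
python3 -c "
from plant import job_done
print(job_done())"
```

```text
the job is handed in; nothing more can be done
None
```

The job is handed in: the blank lies flat and home against the stop, the drill plate is folded down on it, the bystanders look unmoved, and the arm is clear. It took about 29 s; the judge returned no result.

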